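# Set up a hand-struck medal die set

### The arm

A 7-joint arm with a two-finger parallel gripper is mounted at the origin on a cart in front of the work surface, level with it; the furniture and walls round the work are solid. World frame = base frame: x ahead of the robot, y to its left, z up, the work surface at z = 0. Lengths are in m, angles in rad, forces in N, time in s.
With the tool pointing down it reaches from about 0.35 to 0.9 m from the base axis. Payload 19.9 kg.
Tool frame: the origin (TCP) lies between the finger pads; the fingertips stand 19 mm ahead of it and the grasp point (between the pads) is the TCP; z points along the fingers, y is the direction in which the jaws open and shut (so a half turn about z gives the same grasp; the last joint's range is limited). The gripper opens to 94 mm and grips with 3 to 60 N. Pads are 16 mm wide; open, the fingers measure 119 mm over their backs; the gripper's body (75 mm by 177 mm) begins 78 mm behind the grasp point.
Start: joints at [-1.222, 0.417, -0.01, 1.614, 0.005, 1.111, -0.053], TCP at [0.237, 0.578, 0.224] pointing down, gripper open.
Joint ranges: [-2.81, 2.81], [-0.39, 2.02], [-1.27, 1.25], [0.06, 2.57], [-1.19, 4.33], [0.19, 2], [-2.82, 2.82]. Speed limits (rad/s): [1.89, 1.89, 2.39, 2.39, 3.01, 3.01, 3.01].

### API

Orientations are given as a 3x3 rotation matrix whose columns are the frame's x, y, z axes.
In Python, from rig import robot gives the robot as it stands. Calls block until the motion is done:
- robot.move_ptp(position, orientation): joint-space move of the TCP to a pose.
- robot.move_linear(position, velocity=0.15, frame=None, threshold=None): straight line of the TCP; frame=None keeps the orientation; velocity is the mean speed in m/s. With threshold (N) it stops when the force on the tool has changed by that much, and returns True; else False.
- robot.goto_joints(angles): joint-space move.
- robot.gripper_to(opening): finger opening in m; the grip force is fixed at half the most; returns when the fingers have stopped.
- robot.pause(seconds).
- robot.ik(position, orientation): joint angles nearest the present ones, or None.
- robot.get_state(): the state.
- robot.grab_frame(name): name is "scene" or "top" or "wrist"; returns the picture (420x560x3 uint8, red, green, blue); there is no depth.
- robot.camera_info(name): a dict with "fx", "fy", "cx", "cy" (pixels), "dist" ([k1, k2, p1, p2, k3] as OpenCV has them; the pictures are not rectified), "rvec" (rotation vector, rad) and "tvec" (3), from world to camera coordinates, as OpenCV has them. Camera axes: x right, y down, z forward; pixel columns grow to the right and rows downward; lengths in m; the calibration is good to about 2 mm. A picture is of the moment at which its call begins: read the wrist's pose just before it. camera_info takes no time and is no camera call; for the wrist camera it gives the pose at the moment of the call.
A pose or a line that the arm cannot do raises robot.PlanningError and nothing moves.
- robot.sign_off(): hands the job in, once; it reports no verdict.
The state is a dict: "time": time; "qpos": joint angles; "joint_vel": joint speeds; "effort": joint torques, N m; "ee_pos": TCP position; "tool_rot": TCP orientation; "force": force on the tool from outside, world axes, zero at the start; "moment": the same for the moment, N m; "opening": finger opening in m.
Only numpy, scipy, OpenCV 4.12 (cv2) and the standard library are available. Lean on these libraries where they do the work, as an engineer would, in place of code of your own. Each camera call takes 0.05 s, during which the arm holds its last target.

### The job

Make the medal die set ready for striking: push the lower die, shank down, into the bore of the die holder until it clicks fully home, then lay the smaller of the two brass blanks on its face, slip the sleeve over both until it rests on the holder, and stand the top die in the sleeve, wide foot down on the blank. Lay the hammer on the bench beside the holder on its right as seen from the robot, handle towards the robot. Leave the large blank, the bench block and the pliers where they are.

Things in the scene. Friction and masses are not known exactly. Their poses are not given: they have to be found in the camera images.
- die_holder: Steel die holder, bolted down: foot plate 130 (x) x 80 (y) x 10 mm and a square block 76 x 76 mm, flat top 38 mm above the bench, with a round bore 31.4 mm wide (3.5 mm chamfer at the mouth, floor 10 mm above the bench). Two sprung balls stand 3 mm into the bore 20 mm down; passing them takes 5 to 10 N. Origin: on the bore's axis at bench level; z up, x away from the robot, y to its left.
- lower_die: Lower die, steel, standing on its shank: shank 30 mm thick, 27.5 mm long, with nose chamfer and groove; flange on top 39 mm wide, 10 mm thick, rosette on its flat face; 37.5 mm high, 0.22 kg. Origin: centre of the shank's underside, z up. Home: flange on the block, origin 10.5 mm above the holder's; just set in the bore it stands some 8 mm proud on the balls. Grip the flange; press on its face.
- blank: Small blank: plain round brass disc 36 mm wide, 6 mm thick, lying flat. Origin: centre of its underside, z up. Its place is on the lower die's face, 37.5 mm above the die's origin.
- sleeve: Guide sleeve: short upright steel tube, 56 mm outside, 36 mm high, bore 42 mm flared to 50 mm over the last 5 mm at both ends, alike at both ends. Origin: centre of its lower end, z up. In place it surrounds the die's flange and the blank and rests on the block's top, 38 mm above the holder's origin.
- top_die: Top die: tall stepped steel punch on its wide foot. Foot 39 mm wide, 28 mm high, 4 mm chamfer below; knurled stem above it 30 mm wide; 62.5 mm high in all, 0.4 kg. Origin: centre of the foot's underside, z up. In place the foot stands in the sleeve on the blank, origin 6 mm above the blank's origin, 20 mm below the sleeve's rim.
- hammer: Chasing hammer lying flat, 198 mm long: wooden handle 20 mm wide, 19 mm high, along its y axis; steel head 60 mm across (x), 28 mm high, at the +y end. Origin: middle of the length, underside, z up; head's middle at y = +85 mm, handle's end at y = -99 mm, balance point at about y = +30 mm. 0.16 kg.
- large_blank: Large blank: plain round brass disc, 54 mm wide, 6 mm thick; too wide for the sleeve. Origin: centre of its underside. Not used; leave it.
- bench_block: Bystander: square steel bench block 64 x 64 x 19 mm lying behind the holder. Origin: centre of its underside.
- pliers: Bystander: red-handled pliers lying flat on the right, 137 x 53 x 10 mm. Origin: middle of its underside.
There are look-alikes about, which are no part of the job. What is shaped like the top_die but blue is not meant.

How it is judged:
By the outcome, as a careful person would: the job done as asked, in the order asked, and still so for the second after the job is handed in, with the robot touching nothing.
It also fails if it takes over 128 s, if anything falls off the work surface, if the arm or the gripper's body presses on something with over 40 N, if the wrist force passes 120 N, or if a joint passes its speed limit or range.

## Working session

There is one attempt and no reset: what is moved stays moved. The work goes in short steps, each a Python script; the robot and the scene stay as the last script left them, time stands still between calls to the robot, and variables do not carry over. Pictures are saved under pics/ and viewed, and the job is handed in when it is done.

```bash
ls; mkdir -p pics
cat > h.py <<'E'
import numpy as np, cv2
from rig import robot
def snap(name,fn):
    ci=robot.camera_info(name); im=robot.grab_frame(name)
    cv2.imwrite('pics/'+fn+'.png',im[:,:,::-1]); np.save('pics/'+fn+'.npy',np.array([ci],dtype=object),allow_pickle=True)
    return im,ci
def p2w(ci,u,v,z):
    K=np.array([[ci['fx'],0,ci['cx']],[0,ci['fy'],ci['cy']],[0,0,1]]);d=np.array(ci['dist'],float)
    n=cv2.undistortPoints(np.array([[[u,v]]],float),K,d)[0,0]
    R=cv2.Rodrigues(np.array(ci['rvec'],float))[0];t=np.array(ci['tvec'],float).ravel()
    c=-R.T@t; r=R.T@np.array([n[0],n[1],1]); return c+r*(z-c[2])/r[2]
def w2p(ci,P):
    K=np.array([[ci['fx'],0,ci['cx']],[0,ci['fy'],ci['cy']],[0,0,1]])
    return cv2.projectPoints(np.array(P,float).reshape(-1,1,3),np.array(ci['rvec'],float),np.array(ci['tvec'],float),K,np.array(ci['dist'],float))[0][:,0]
def ld(fn): return cv2.imread('pics/'+fn+'.png'), np.load('pics/'+fn+'.npy',allow_pickle=True)[0]
def R(yaw): # tool down, jaw axis (y) at angle yaw from world... x=(c,s), y=(s,-c)
    c,s=np.cos(yaw),np.sin(yaw); return np.array([[c,s,0],[s,-c,0],[0,0,-1.]])
E
python3 - <<'E'
from h import *
for n in ('scene','top','wrist'):
    im,ci=snap(n,n+'0'); print(n,ci)
s=robot.get_state(); print(s)
E
```

```text
pics
scene {'fx': 430.82840050061816, 'fy': 430.82840050061816, 'cx': 274.8205080883442, 'cy': 206.87618061869708, 'dist': array([-0.04127037,  0.        ,  0.        ,  0.        ,  0.        ]), 'rvec': array([ 1.04658054, -2.04570322,  1.31584992]), 'tvec': array([0.27610715, 0.23296269, 0.7849966 ])}
top {'fx': 384.80625050421617, 'fy': 384.80625050421617, 'cx': 283.2555643190643, 'cy': 212.57045121541225, 'dist': array([0.01251572, 0.        , 0.        , 0.        , 0.        ]), 'rvec': array([ 2.09320856, -2.14254604,  0.2037307 ]), 'tvec': array([-0.02688076,  0.54231406,  1.34764546])}
wrist {'fx': 328.7632734360284, 'fy': 328.7632734360284, 'cx': 282.24978563359207, 'cy': 207.59706794097815, 'dist': array([-0.0688532,  0.       ,  0.       ,  0.       ,  0.       ]), 'rvec': array([-2.4326129 , -1.63031862, -0.20049868]), 'tvec': array([-0.62525281, -0.02378193,  0.3905311 ])}
{'time': 0.15, 'qpos': array([-1.2225117 ,  0.4178374 , -0.01027966,  1.61399635,  0.00467229,
        1.11070067, -0.05301653]), 'joint_vel': array([ 0.00019052, -0.00240357, -0.00085166, -0.00191218, -0.00082989,
        0.00012653, -0.00187019]), 'effort': array([ 5.33286639e-04, -8.51535130e+01,  6.38902411e-01, -4.26127410e+01,
       -4.88319201e-02,  1.73356372e-02,  1.82318986e-04]), 'ee_pos': array([0.23740795, 0.57787819, 0.22398537]), 'tool_rot': array([[-9.24974708e-01,  3.80028559e-01, -2.90838454e-04],
       [ 3.80028665e-01,  9.24974300e-01, -8.70660149e-04],
       [-6.18576262e-05, -9.15865567e-04, -9.99999579e-01]]), 'force': array([-0.61717225,  0.64744101, -0.01476951]), 'moment': array([ 0.04701449,  0.02730491, -0.00675759]), 'opening': 0.09413844603198995}
```

View pics/scene0.png

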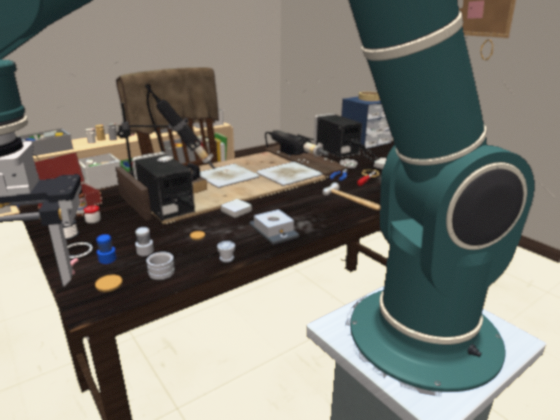

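View pics/top0.png

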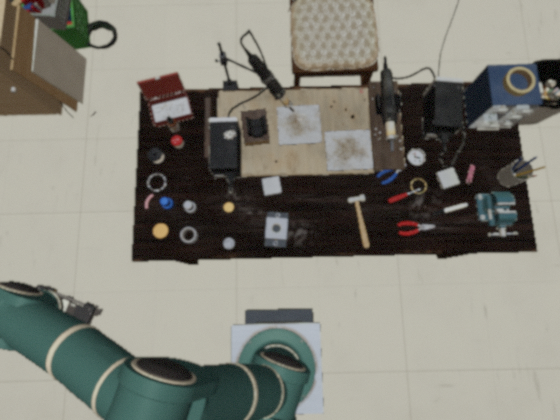

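View pics/wrist0.png

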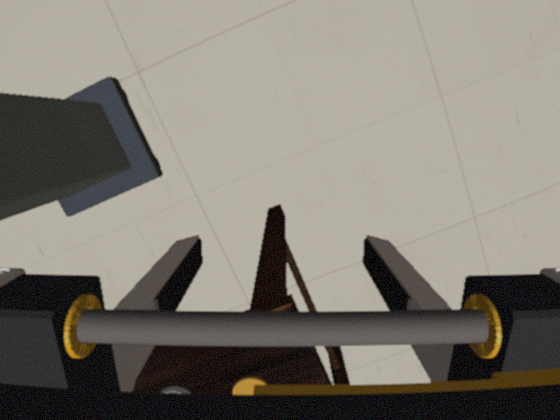

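Run:
```python
from h import *
im,ci=ld('top0')
for n,u,v,z in [('holder',277,228,.038),('lower',229,243,.037),('blank',229,207,.006),('sleeve',189,235,.036),('ring?',157,182,.01),('top',190,206,.06),('blue',166,202,.06),('large',160,231,.006),('block',271,186,.019),('hamhead',357,198,.02),('hamend',366,246,.015),('corner',134,259,0),('c2',535,250,0)]:
    print(n,p2w(ci,u,v,z).round(3))
im,ci=ld('wrist0')
Rc=cv2.Rodrigues(ci['rvec'])[0]; c=-Rc.T@ci['tvec']
s=robot.get_state();T=s['tool_rot']
print('cam in tool',T.T@(c-s['ee_pos']), '\n',T.T@Rc.T)
a=cv2.imread('pics/top0.png')[160:260,130:400]; cv2.imwrite('pics/topc.png',cv2.resize(a,None,fx=2.9,fy=2.9,interpolation=cv2.INTER_CUBIC))
```

```text
holder [ 0.488 -0.015  0.038]
lower [0.437 0.16  0.037]
blank [0.577 0.165 0.006]
sleeve [0.47  0.306 0.036]
ring? [0.68  0.439 0.01 ]
top [0.573 0.299 0.06 ]
blue [0.59  0.386 0.06 ]
large [0.492 0.422 0.006]
block [0.652 0.004 0.019]
hamhead [ 0.597 -0.317  0.02 ]
hamend [ 0.417 -0.34   0.015]
corner [0.39  0.515 0.   ]
c2 [ 0.39  -0.962  0.   ]
cam in tool [ 0.07235104  0.00106543 -0.15937671] 
 [[-3.10322539e-04 -9.69572616e-01 -2.44803690e-01]
 [ 9.99999585e-01 -9.10781100e-05 -9.06912675e-04]
 [ 8.57021437e-04 -2.44803869e-01  9.69572241e-01]]
```

View pics/topc.png

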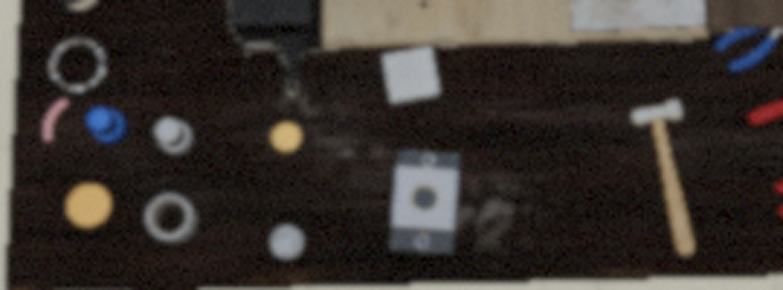

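Run:
```python
from h import *
Y=R(np.pi)
for p in [(0.488,-0.015,.2),(0.437,.16,.2),(0.437,.16,.042),(.577,.165,.02),(.47,.306,.024),(.573,.299,.05),(.54,-.32,.015),(.5,-.14,.015)]:
    q=robot.ik(p,Y); print(p,None if q is None else np.round(q,2))
t=robot.get_state()['time']
robot.move_ptp((.48,.22,.25),Y); snap('wrist','w1')
robot.move_ptp((.437,.16,.17),Y); snap('wrist','w2')
robot.move_ptp((.488,-.015,.17),Y); snap('wrist','w3')
print(robot.get_state()['time']-t)
```

```text
(0.488, -0.015, 0.2) [-0.48  0.22  0.52  1.99 -0.13  0.97  1.67]
(0.437, 0.16, 0.2) [-0.62  0.16  0.22  2.03 -0.04  0.96  1.2 ]
(0.437, 0.16, 0.042) [-0.54  0.42  0.15  2.14 -0.11  0.59  1.25]
(0.577, 0.165, 0.02) [-0.43  0.64  0.13  1.81 -0.12  0.7   1.34]
(0.47, 0.306, 0.024) [-0.65  0.57  0.02  1.91 -0.02  0.66  0.96]
(0.573, 0.299, 0.05) [-0.56  0.65  0.05  1.68 -0.04  0.81  1.07]
(0.54, -0.32, 0.015) [ 0.13  0.74  0.49  1.75 -0.47  0.77  2.43]
(0.5, -0.14, 0.015) [-0.1   0.57  0.39  2.02 -0.36  0.61  2.1 ]
3.0167
```

View pics/w1.png

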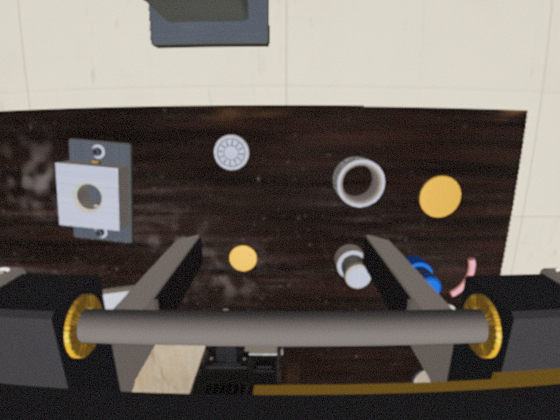

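View pics/w2.png

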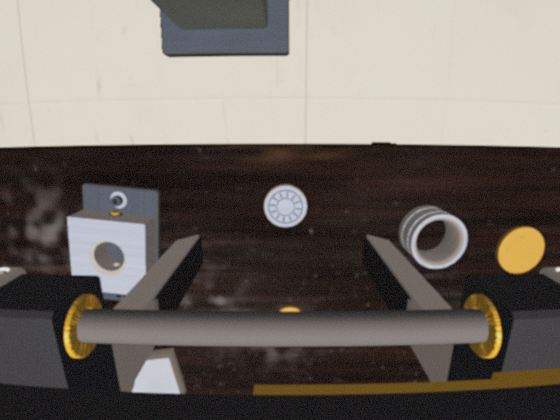

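View pics/w3.png

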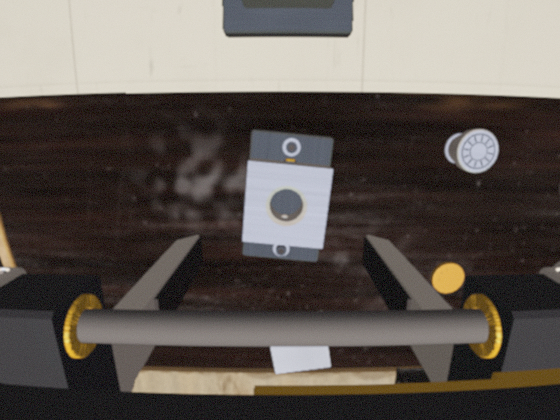

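```bash
cat >> h.py <<'E'
def circfit(fn,guess,z,r,dark=False,show=None):
    """refine circle centre (world) by maximising radial edge strength over x,y,r"""
    im,ci=ld(fn) if isinstance(fn,str) else fn
    g=cv2.GaussianBlur(cv2.cvtColor(im,cv2.COLOR_BGR2GRAY).astype(np.float32),(0,0),1)
    a=np.linspace(0,2*np.pi,120,endpoint=False)
    from scipy.ndimage import map_coordinates as mc
    def samp(x,y,rr):
        P=np.c_[x+rr*np.cos(a),y+rr*np.sin(a),np.full(a.size,z)]
        p=w2p(ci,P); return mc(g,[p[:,1],p[:,0]],order=1)
    def cost(q):
        d=samp(q[0],q[1],q[2]-.0012)-samp(q[0],q[1],q[2]+.0012)
        if dark: d=-d
        return -np.clip(d,-20,45).mean()+ 2e6*(q[2]-r)**2
    from scipy.optimize import minimize
    best=None
    for dx in np.arange(-.009,.0091,.003):
        for dy in np.arange(-.009,.0091,.003):
            c=cost([guess[0]+dx,guess[1]+dy,r])
            if best is None or c<best[0]: best=(c,guess[0]+dx,guess[1]+dy)
    m=minimize(cost,[best[1],best[2],r],method='Nelder-Mead',options=dict(initial_simplex=[[best[1],best[2],r],[best[1]+.002,best[2],r],[best[1],best[2]+.002,r],[best[1],best[2],r+.0005]],xatol=1e-5,fatol=1e-3))
    if show:
        v=im.copy(); p=w2p(ci,np.c_[m.x[0]+m.x[2]*np.cos(a),m.x[1]+m.x[2]*np.sin(a),np.full(a.size,z)])
        u0,v0=p.mean(0).astype(int); s=6
        sub=v[max(v0-45,0):v0+45,max(u0-55,0):u0+55]; sub=cv2.resize(sub,None,fx=s,fy=s,interpolation=cv2.INTER_CUBIC)
        for q in p: cv2.circle(sub,(int((q[0]+.5-max(u0-55,0))*s),int((q[1]+.5-max(v0-45,0))*s)),1,(0,0,255),-1)
        cv2.imwrite('pics/'+show+'.png',sub)
    return m.x,m.fun
E
python3 - <<'E'
from h import *
for fn in('w1','w2','w3'):
    im,ci=ld(fn)
    d={'w1':[(231,152),(89,196)],'w2':[(285,206),(107,256)],'w3':[(478,150),(287,205)]}[fn]
    gl=p2w(ci,*d[0],.0375); gh=p2w(ci,*d[1],.038)
    print(fn,'lower',circfit(fn,gl,.0375,.0195,show=fn+'L'),'holder',circfit(fn,gh,.038,.0192,dark=True,show=fn+'H'), circfit(fn,gh,.0345,.0157,dark=True))
for fn,u,v in [('w1',243,258),('w3',449,279)]:
    print('blank',circfit(fn,p2w(ld(fn)[1],u,v,.006),.006,.018))
print('large',circfit('w1',p2w(ld('w1')[1],440,196,.006),.006,.027))
a=[cv2.imread('pics/%s.png'%n) for n in('w2L','w3H')]
cv2.imwrite('pics/cmp.png',cv2.resize(np.vstack([cv2.resize(x,(660,540)) for x in a]),(366,600)))
E
```

```text
w1 lower (array([0.43729151, 0.16478438, 0.0195    ]), np.float64(-45.0)) holder (array([ 0.49106539, -0.00952936,  0.0183711 ]), np.float64(-17.44871312277427)) (array([ 0.4882567 , -0.00903086,  0.01551617]), np.float64(-43.06566964620698))
w2 lower (array([0.43714277, 0.16426301, 0.0195    ]), np.float64(-45.0)) holder (array([ 0.49142702, -0.00463644,  0.01855828]), np.float64(-16.759629954147655)) (array([ 0.4882914 , -0.00884447,  0.0156999 ]), np.float64(-44.99999998125322))
w3 lower (array([0.43688216, 0.16370956, 0.0195    ]), np.float64(-45.0)) holder (array([ 0.49102799, -0.010237  ,  0.01802515]), np.float64(-17.443502703995925)) (array([ 0.48852068, -0.00952953,  0.01570022]), np.float64(-44.999999901938644))
blank (array([0.57821515, 0.17061484, 0.018     ]), np.float64(-45.0))
blank (array([0.57851358, 0.16933965, 0.01799994]), np.float64(-44.9999999927918))
large (array([0.49417788, 0.42348437, 0.027     ]), np.float64(-45.0))
```

View pics/cmp.png

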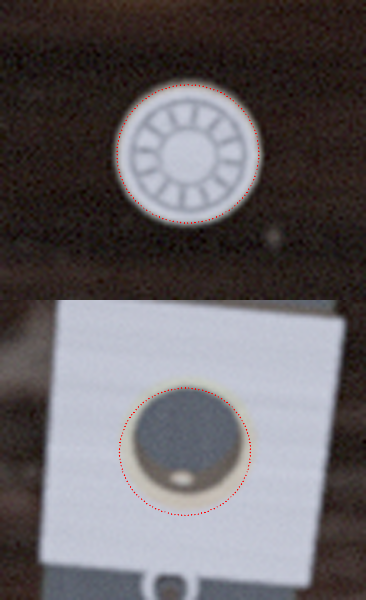

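```bash
sed -i 's/clip(d,-20,45)/clip(d,-20,150)/' h.py
python3 - <<'E'
from h import *
for fn in('w1','w2','w3'):
    im,ci=ld(fn)
    d={'w1':[(231,152),(89,196)],'w2':[(285,206),(107,256)],'w3':[(478,150),(287,205)]}[fn]
    gl=p2w(ci,*d[0],.0375); gh=p2w(ci,*d[1],.0345)
    print(fn,'lower',circfit(fn,gl,.0375,.0195,show=fn+'L'),'holder', circfit(fn,gh,.0345,.0157,dark=True,show=fn+'H'))
    g=cv2.cvtColor(im,cv2.COLOR_BGR2GRAY); b=(g>150).astype(np.uint8)
    cs,_=cv2.findContours(b,cv2.RETR_EXTERNAL,cv2.CHAIN_APPROX_NONE)
    for c in cs:
        if cv2.pointPolygonTest(c,(float(d[1][0]),float(d[1][1])),False)>0:
            w=np.array([p2w(ci,x,y,.038)[:2] for x,y in c[:,0]],np.float32)*1000; print('  block',cv2.minAreaRect(w))
for fn,u,v in [('w1',243,258),('w3',449,279)]:
    print('blank',circfit(fn,p2w(ld(fn)[1],u,v,.006),.006,.018))
print('large',circfit('w1',p2w(ld('w1')[1],440,196,.006),.006,.027))
a=[cv2.imread('pics/%s.png'%n) for n in('w2L','w3H')]
cv2.imwrite('pics/cmp2.png',cv2.resize(np.vstack([cv2.resize(x,(660,540)) for x in a]),(366,600)))
E
```

```text
w1 lower (array([0.4375159 , 0.16462126, 0.0201612 ]), np.float64(-90.97733988508799)) holder (array([ 0.48870136, -0.0088893 ,  0.01515302]), np.float64(-47.120836306264074))
  block ((493.84368896484375, -9.489036560058594), (76.62747192382812, 87.17231750488281), 84.52318572998047)
w2 lower (array([0.43722145, 0.16432564, 0.01999516]), np.float64(-104.4870637741751)) holder (array([ 0.48860705, -0.00887738,  0.01522721]), np.float64(-56.00043968985706))
  block ((488.5102844238281, -8.85372543334961), (76.34810638427734, 76.4946517944336), 84.4095230102539)
w3 lower (array([0.43769567, 0.16337193, 0.01991523]), np.float64(-93.65682377268405)) holder (array([ 0.48875719, -0.00949738,  0.01528597]), np.float64(-61.45889503503684))
  block ((493.5450439453125, -9.968223571777344), (76.2259750366211, 85.9753646850586), 84.47453308105469)
blank (array([0.57826601, 0.17009407, 0.01842276]), np.float64(-73.25184385603417))
blank (array([0.5782708 , 0.16931094, 0.01826511]), np.float64(-69.27500437182101))
large (array([0.49473795, 0.42351505, 0.02751974]), np.float64(-74.71616464190689))
```

View pics/cmp2.png

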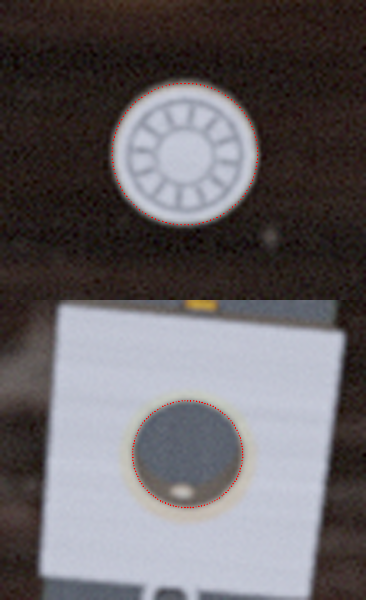

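Run:
```python
from h import *
t=robot.get_state()['time']
robot.move_ptp((.488,-.009,.17),R(0)); snap('wrist','w4')
ci=ld('w4')[1]
print(robot.get_state()['time']-t, robot.get_state()['qpos'].round(2))
print(w2p(ci,[.4887,-.0095,.0345]),circfit('w4',(.4887,-.0095),.0345,.0157,dark=True,show='w4H'))
```

```text
2.525 [-0.93  0.42  1.09  2.03 -0.46  0.96 -1.17]
[[284.43847264 201.80131718]] (array([ 0.4891326 , -0.00938367,  0.01531247]), np.float64(-56.515634023460485))
```

View pics/w4H.png

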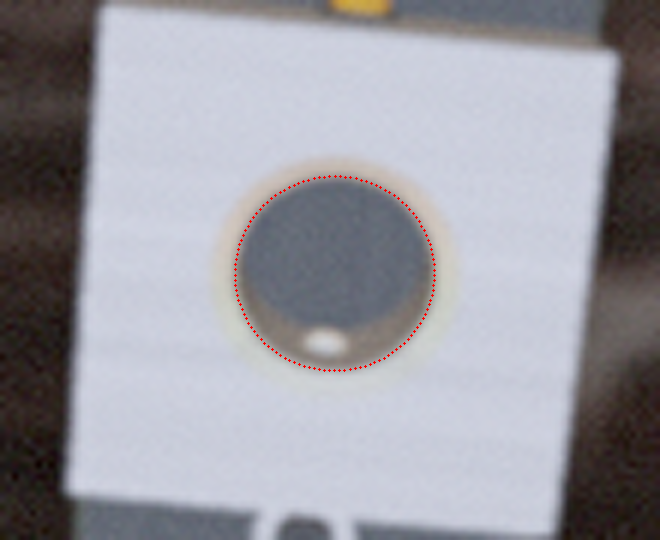

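```bash
cat >> h.py <<'E'
def st(tag=''):
    s=robot.get_state(); print(tag,'t%.2f'%s['time'],'p',s['ee_pos'].round(4),'F',s['force'].round(1),'M',s['moment'].round(2),'op %.4f'%s['opening']); return s
Y=R(np.pi)
E
python3 - <<'E'
from h import *
x,y=.4373,.1643
robot.gripper_to(.062)
robot.move_ptp((x,y,.09),Y)
print(robot.move_linear((x,y,.042),.1,threshold=10)); st('at die')
robot.gripper_to(.03); st('grip')
robot.move_linear((x,y,.13),.15); st('lift')
robot.move_ptp((.4889,-.0094,.11),Y); snap('wrist','w5'); st()
E
```

```text
False
at die t9.05 p [0.4373 0.1645 0.0422] F [-0.3 -0.2 -0.2] M [ 0.02 -0.02  0.04] op 0.0622
grip t9.56 p [0.4376 0.1642 0.0423] F [-0.  -0.9  6.2] M [-0.39  0.09 -0.02] op 0.0379
lift t10.29 p [0.437  0.164  0.1293] F [-0.5 -0.3 -2.4] M [ 0.    0.   -0.05] op 0.0376
 t11.10 p [ 0.4886 -0.0085  0.1096] F [-0.3 -0.1 -2.5] M [ 0.05 -0.   -0.04] op 0.0385
```

View pics/w5.png

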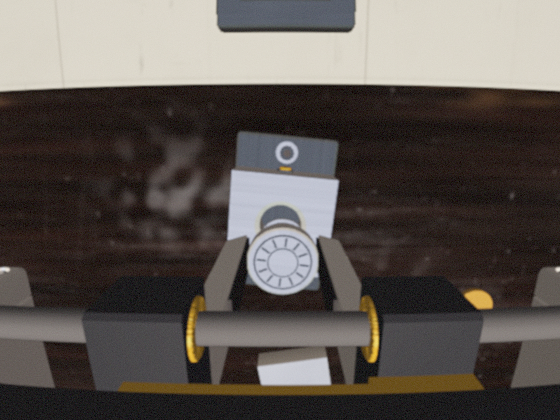

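Run:
```python
from h import *
robot.move_linear((.4889,-.0094,.10),.05); robot.pause(.2); s=st(); snap('wrist','w6')
f,_=circfit('w6',s['ee_pos'],s['ee_pos'][2]-.0045,.0195); print(f)
dx=f[0]-s['ee_pos'][0]; print(dx)
X=.4889-np.clip(dx,-.003,.003)
robot.move_linear((X,-.0094,.088),.05); st()
print(robot.move_linear((X,-.0094,.0595),.03,threshold=7)); s=st('in')
```

```text
t11.65 p [ 0.489  -0.0093  0.1001] F [-0.3 -0.2 -1.1] M [-0.    0.01  0.03] op 0.0381
[ 0.48878046 -0.00790222  0.01941617]
-0.00018703023955068954
 t12.09 p [ 0.4889 -0.0093  0.0876] F [-0.3 -0.1 -1.4] M [-0.02  0.    0.01] op 0.0381
True
in t12.94 p [ 0.4887 -0.0098  0.0605] F [ 1.4 -0.7  1.7] M [-0.03 -0.25  0.03] op 0.0383
```

Run:
```python
from h import *
robot.gripper_to(.058); st('open')
robot.move_linear((.4889,-.0094,.095),.12)
robot.gripper_to(0.0); robot.pause(.1); snap('wrist','w7'); st('closed')
print(robot.move_linear((.4889,-.0094,.060),.04,threshold=28)); st('press')
```

```text
open t13.47 p [ 0.4884 -0.0101  0.0604] F [-0.  -0.1 -0.2] M [ 0.02 -0.04 -0.03] op 0.0583
closed t15.03 p [ 0.4889 -0.0094  0.095 ] F [ 0.4  0.3 -0.8] M [ 0.02  0.03 -0.02] op 0.0001
True
press t15.71 p [ 0.4892 -0.0094  0.0671] F [-6.3 -0.4 18.4] M [-0.21  1.39 -0.01] op 0.0006
```

View pics/w7.png

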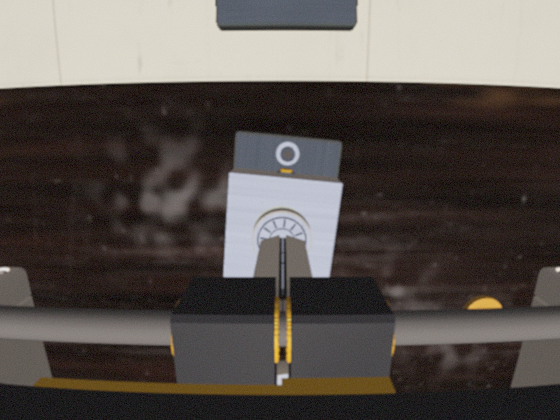

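Run:
```python
from h import *
robot.move_linear((.4889,-.0094,.12),.15)
robot.move_linear((.4889,-.0094,.17),.15); snap('wrist','w8')
f,_=circfit('w8',(.4889,-.0094),.048,.0195,show='w8L'); print('die home',f)
f,_=circfit('w8',(.4889,-.0094),.056,.0195); print('if proud',f)
robot.gripper_to(.055)
robot.move_ptp((.578,.17,.14),Y); robot.pause(.1); snap('wrist','w9'); st()
f,_=circfit('w9',(.578,.17),.006,.018,show='w9B'); print('blank',f)
```

```text
die home [ 0.49523492 -0.00612098  0.01965447]
if proud [ 0.49287459 -0.01226961  0.0195806 ]
 t18.68 p [0.5782 0.1684 0.1403] F [ 1.3 -0.2  0.2] M [0.01 0.06 0.01] op 0.0554
blank [0.57867663 0.16995353 0.01829579]
```

View pics/w8L.png

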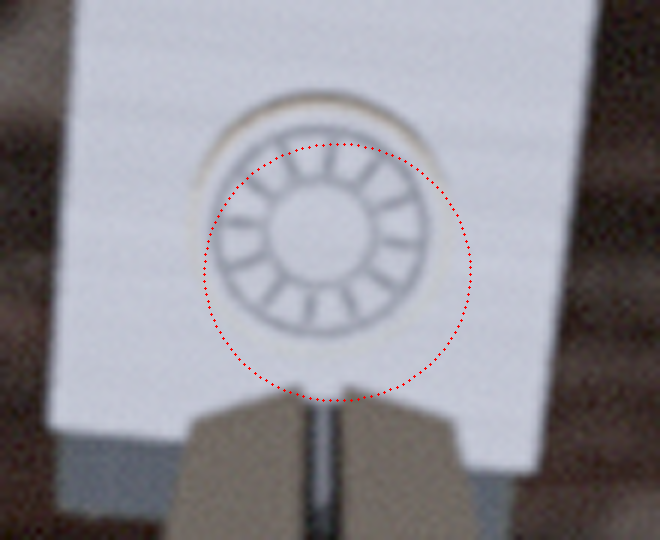

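View pics/w9.png

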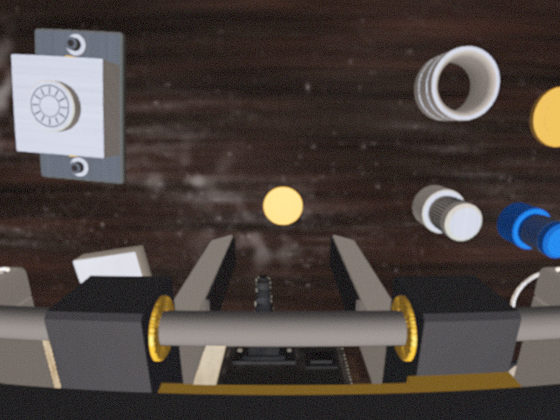

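Run:
```python
from h import *
im,ci=ld('w8'); 
c=w2p(ci,[0.49523,-0.00612,.048])[0]; c=c-np.array([13/6,42/6]); print('rosette',p2w(ci,*c,.048))
im,ci=ld('w9'); print('rosette w9',p2w(ci,50.5,106,.048))
for z in (0,.05,.1): print(z,p2w(ci,263,276,z),p2w(ci,232,340,z))
cv2.imwrite('pics/sc.png',cv2.resize(cv2.imread('pics/scene0.png')[140:300,40:300],None,fx=3,fy=3,interpolation=cv2.INTER_CUBIC))
```

```text
rosette [ 0.48882536 -0.008033    0.048     ]
rosette w9 [ 0.48941382 -0.00726143  0.048     ]
0 [0.65220082 0.15038964 0.        ] [0.72696165 0.11602086 0.        ]
0.05 [0.6278545  0.15369521 0.05      ] [0.6901414 0.1250609 0.05     ]
0.1 [0.60350819 0.15700078 0.1       ] [0.65332114 0.13410095 0.1       ]
```

View pics/sc.png

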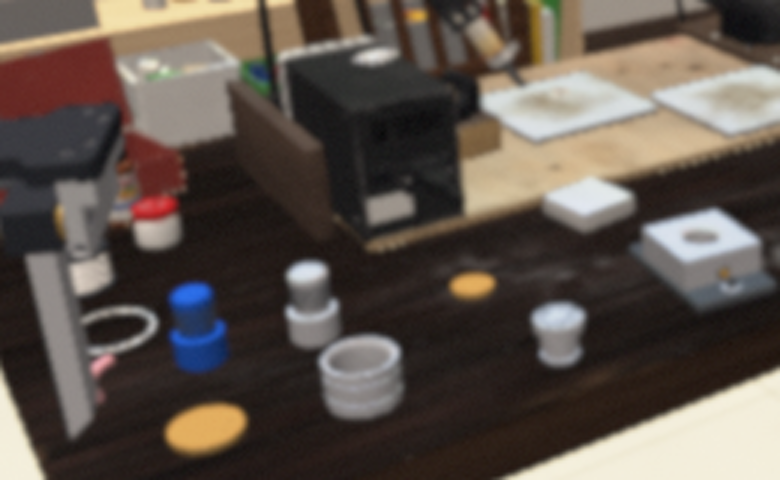

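Run:
```python
from h import *
x,y=.5785,.1699
robot.move_linear((x,y,.05),.15)
print(robot.move_linear((x,y,.0207),.06,threshold=6)); s=st('at'); zg=s['ee_pos'][2]
robot.gripper_to(.025); st('grip')
robot.move_linear((x,y,.12),.2); st()
robot.move_ptp((.4889,-.009,.10),Y); robot.pause(.1)
s=st(); snap('wrist','w10')
```

```text
True
at t19.97 p [0.5779 0.1696 0.0193] F [-0.9 -1.2  8.6] M [-0.16  0.41  0.04] op 0.0549
grip t20.43 p [0.5781 0.1698 0.0193] F [-0.2  0.7  7.1] M [0.16 0.04 0.  ] op 0.0349
 t21.09 p [0.5781 0.1694 0.1188] F [-0.3  0.5 -0.8] M [0.03 0.02 0.01] op 0.0345
 t22.01 p [ 0.4895 -0.0077  0.0999] F [-0.   0.5 -0.8] M [ 0.09  0.01 -0.03] op 0.0348
```

View pics/w10.png

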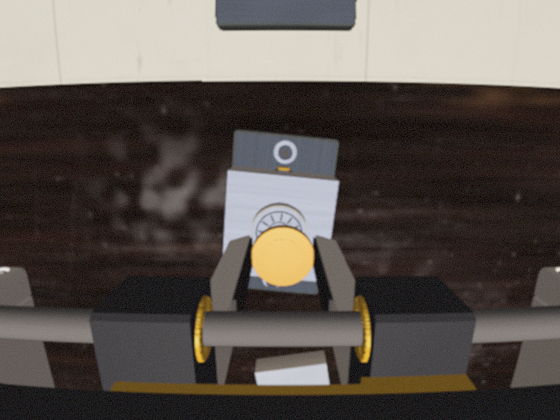

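Run:
```python
from h import *
robot.move_linear((.4889,-.009,.085),.08); s=st()
print(robot.move_linear((.4889,-.009,.0672),.03,threshold=4)); s=st('down')
robot.gripper_to(.050); st('open')
robot.move_linear((.4889,-.009,.10),.15)
robot.move_linear((.4889,-.009,.17),.2); robot.pause(.1); snap('wrist','w11');s=st()
f,_=circfit('w11',(.4889,-.009),.054,.018,show='w11B'); print('blank',f)
```

```text
t22.39 p [ 0.4885 -0.0086  0.0843] F [ 0.6  0.  -1.1] M [ 0.04 -0.03 -0.02] op 0.0347
True
down t22.98 p [ 0.4887 -0.0091  0.0672] F [0.  0.1 7.3] M [-0.1   0.2  -0.02] op 0.0351
open t23.44 p [ 0.4882 -0.0092  0.067 ] F [-0.6  0.8 -0.2] M [ 0.05  0.03 -0.  ] op 0.0499
 t24.46 p [ 0.4883 -0.009   0.1691] F [-0.6  0.1 -0.9] M [0.08 0.03 0.01] op 0.0500
blank [ 0.48947379 -0.00753015  0.0173074 ]
```

View pics/w11B.png

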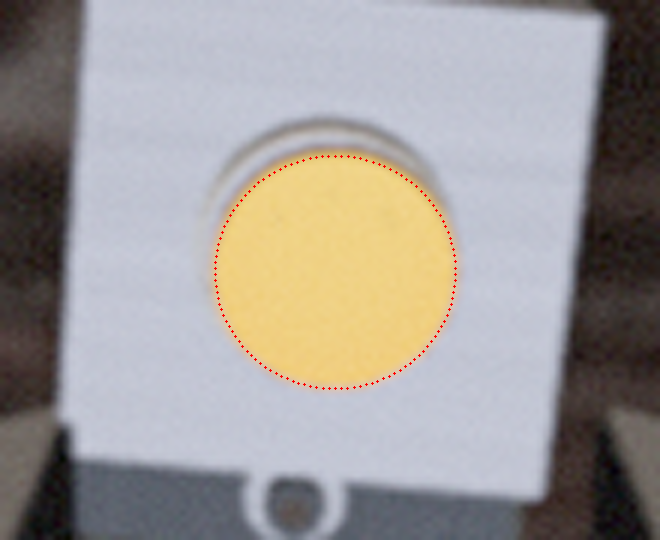

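Run:
```python
from h import *
im,ci=ld('w9'); print(p2w(ci,470,82,.036), p2w(ci,463,221,.0625))
robot.gripper_to(.085)
robot.move_ptp((.476,.309,.15),Y); robot.pause(.1); snap('wrist','w12');s=st()
g=p2w(ld('w12')[1],283,205,.036)
f,c=circfit('w12',(.476,.309),.036,.028,show='w12S'); print('sleeve outer',f,c)
```

```text
[0.4722752  0.31617249 0.036     ] [0.5770628 0.3086511 0.0625   ]
 t26.54 p [0.4768 0.3076 0.1501] F [ 0.3  0.7 -0.1] M [-0.03  0.01 -0.01] op 0.0851
sleeve outer [0.47297559 0.31317557 0.02817714] -97.66513978398518
```

View pics/w12S.png

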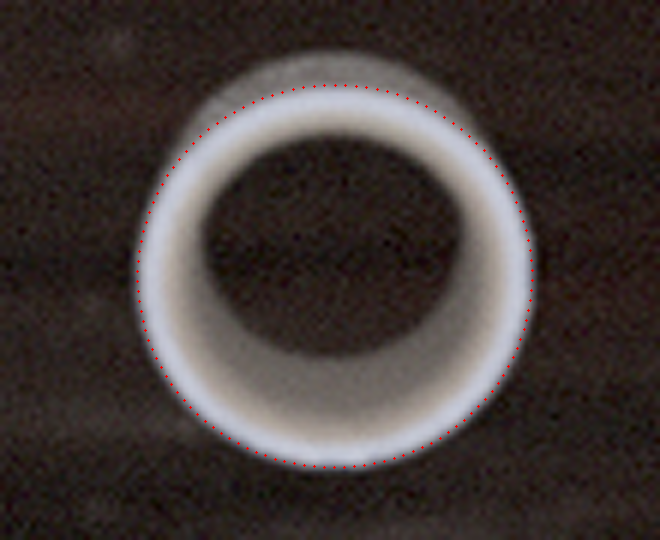

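View pics/w12.png

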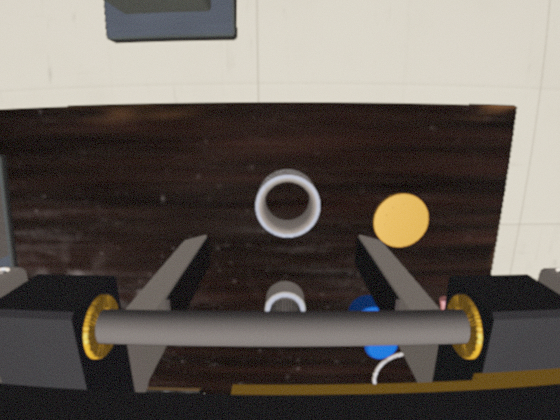

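Run:
```python
from h import *
x,y=.473,.3122
robot.gripper_to(.076)
robot.move_linear((x,y,.07),.15)
print(robot.move_linear((x,y,.025),.08,threshold=8)); s=st('at')
robot.gripper_to(.045); st('grip')
robot.move_linear((x,y,.13),.2); st()
robot.move_ptp((.489,-.0092,.115),Y); robot.move_linear((.489,-.0092,.105),.05);robot.pause(.2)
s=st(); snap('wrist','w13')
f,c=circfit('w13',s['ee_pos'],s['ee_pos'][2]+.011,.028,show='w13S'); print(f)
```

```text
False
at t28.32 p [0.473  0.3124 0.0251] F [-0.6 -0.1  0.1] M [0.06 0.03 0.02] op 0.0760
grip t28.77 p [0.4732 0.3122 0.0253] F [-1.5 -0.3  5.1] M [-0.22  0.08  0.  ] op 0.0562
 t29.44 p [0.4727 0.3115 0.1289] F [-0.  -0.7 -3.9] M [0.04 0.01 0.02] op 0.0563
 t31.22 p [ 0.4891 -0.0091  0.1051] F [ 0.3  0.1 -2.6] M [ 0.03 -0.    0.03] op 0.0562
[ 0.48876361 -0.00764895  0.0275209 ]
```

View pics/w13.png

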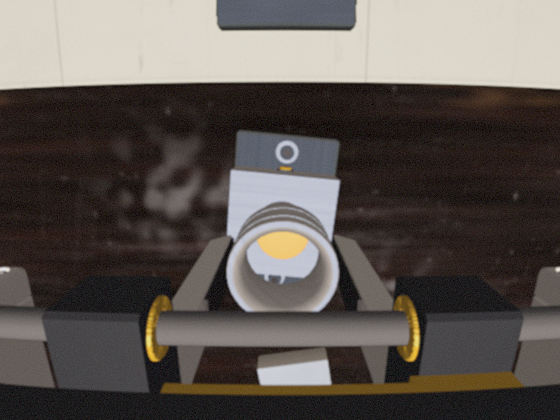

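Run:
```python
from h import *
hit=robot.move_linear((.489,-.0092,.0625),.05,threshold=8); s=st('down %s'%hit); snap('wrist','w14')
```

```text
down True t32.07 p [ 0.4887 -0.0092  0.0631] F [-0.5 -1.7  6.4] M [-0.16  0.19  0.01] op 0.0564
```

View pics/w14.png

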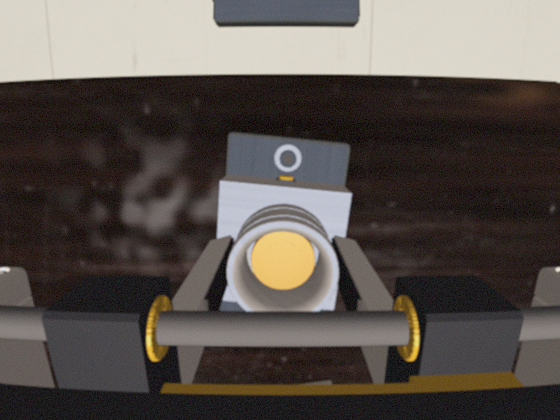

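Run:
```python
from h import *
robot.gripper_to(.072); st('open')
robot.move_linear((.489,-.0092,.11),.15)
robot.move_linear((.489,-.0092,.18),.2); robot.pause(.1); snap('wrist','w15');s=st()
f,c=circfit('w15',(.489,-.008),.074,.028,show='w15S'); print('sleeve',f)
f,c=circfit('w15',(.489,-.008),.054,.018); print('blank',f)
robot.gripper_to(.055)
robot.move_ptp((.577,.308,.17),Y); robot.pause(.1); snap('wrist','w16');s=st()
f,c=circfit('w16',(.577,.308),.0625,.015,show='w16T'); print('top',f,c)
a=[cv2.resize(cv2.imread('pics/%s.png'%n),(400,327)) for n in('w15S','w16T')]
cv2.imwrite('pics/cmp3.png',np.hstack(a))
```

```text
open t32.59 p [ 0.488  -0.0092  0.0627] F [ 0.4 -0.6  0. ] M [ 0.03 -0.    0.04] op 0.0719
 t33.71 p [ 0.4884 -0.0092  0.179 ] F [-0.8  0.1  0.2] M [-0.   -0.   -0.02] op 0.0722
sleeve [ 0.48863132 -0.00767816  0.02775489]
blank [ 0.48966439 -0.00767148  0.01791931]
 t35.60 p [0.5777 0.3064 0.1703] F [0.3 0.  0.2] M [ 0.04 -0.02  0.02] op 0.0551
top [0.57816458 0.31099251 0.01514847] -80.54482740977308
```

View pics/cmp3.png

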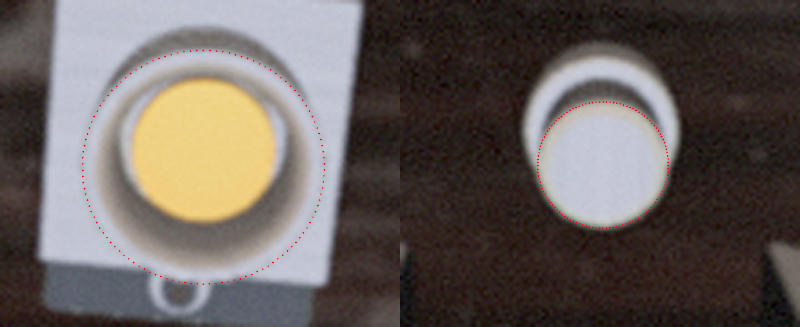

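View pics/w16.png

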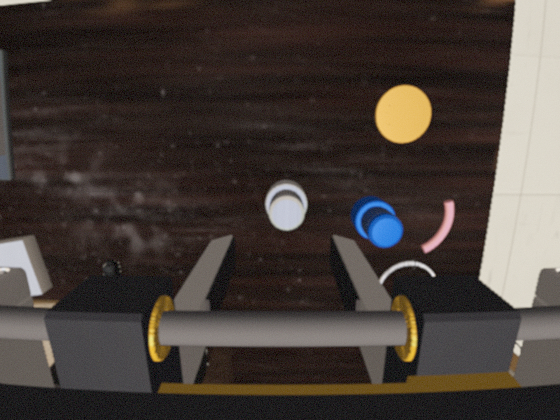

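Run:
```python
from h import *
x,y=.5781,.3097
robot.move_linear((x,y,.09),.15)
print(robot.move_linear((x,y,.050),.08,threshold=8)); s=st('at')
robot.gripper_to(.02); st('grip')
robot.move_linear((x,y,.17),.2); st()
robot.move_ptp((.4888,-.0092,.17),Y); robot.move_linear((.4888,-.0092,.14),.06);robot.pause(.2)
s=st(); snap('wrist','w17')
f,c=circfit('w17',s['ee_pos'],s['ee_pos'][2]+.0125,.015,show='w17T'); print(f)
```

```text
False
at t36.93 p [0.5781 0.3099 0.05  ] F [0.3 0.8 0.1] M [ 0.02 -0.02 -0.03] op 0.0551
grip t37.45 p [0.5782 0.3097 0.0502] F [-1.  -0.5  2.9] M [-0.19  0.03 -0.02] op 0.0295
 t38.20 p [0.5777 0.3091 0.1687] F [ 0.1 -0.2 -4.5] M [0.03 0.03 0.06] op 0.0293
 t40.30 p [ 0.489  -0.0093  0.1403] F [ 0.3  0.6 -3.5] M [ 0.04 -0.01  0.  ] op 0.0294
[ 0.48785831 -0.00785084  0.01493976]
```

View pics/w17.png

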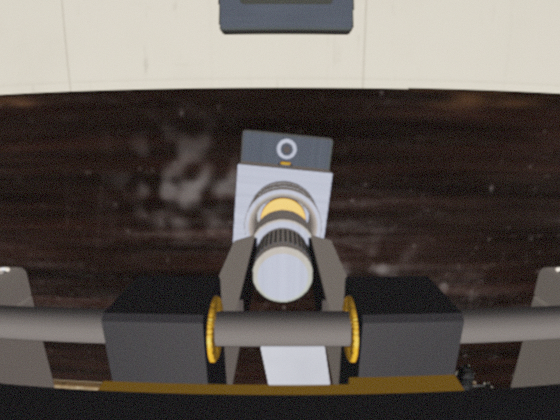

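Run:
```python
from h import *
hit=robot.move_linear((.4893,-.0092,.1035),.04,threshold=8); s=st('down %s'%hit); snap('wrist','w18')
```

```text
down True t41.22 p [ 0.4891 -0.0091  0.1041] F [-3.  -0.1 10.4] M [-0.14  0.58  0.02] op 0.0294
```

View pics/w18.png

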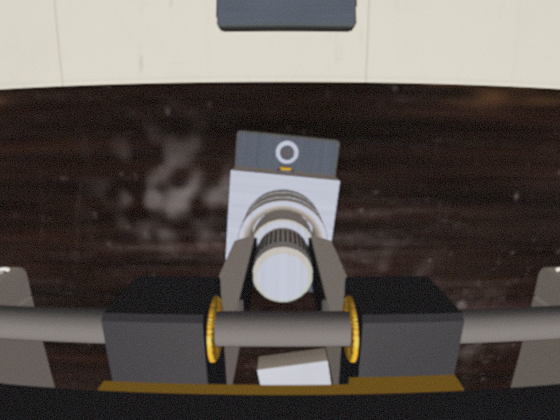

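Run:
```python
from h import *
robot.gripper_to(.05); st('open')
robot.move_linear((.489,-.0092,.15),.15)
robot.move_linear((.489,-.0092,.22),.2); robot.pause(.1); snap('wrist','w19');s=st()
f,c=circfit('w19',(.489,-.008),.1165,.015,show='w19T'); print('top',f,c)
f,c=circfit('w19',(.489,-.008),.074,.028); print('sleeve',f,c)
robot.move_ptp((.52,-.32,.2),Y); robot.pause(.1); snap('wrist','w20');s=st();print(s['qpos'].round(2))
```

```text
open t41.80 p [ 0.4885 -0.0093  0.1035] F [-0.7 -0.4 -0.1] M [ 0.03  0.   -0.04] op 0.0499
 t42.91 p [ 0.4885 -0.0092  0.219 ] F [-0.3 -0.5  0. ] M [ 0.07  0.05 -0.02] op 0.0502
top [ 0.48869928 -0.00772612  0.01487356] -36.03661828621104
sleeve [ 0.48842947 -0.01677291  0.02847972] -22.129385795681856
 t44.25 p [ 0.5206 -0.3185  0.2004] F [-0.3  0.1 -0.2] M [ 0.02 -0.01 -0.  ] op 0.0503
[ 1.13  0.56 -0.88  1.65  0.47  1.15  1.7 ]
```

View pics/w19T.png

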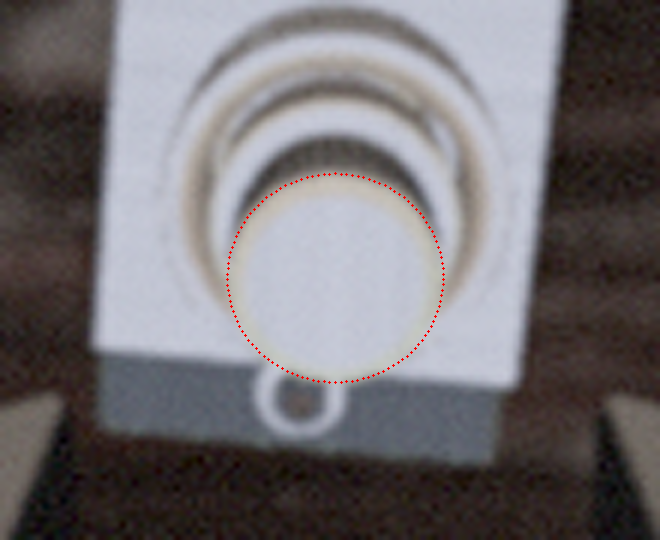

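View pics/w20.png

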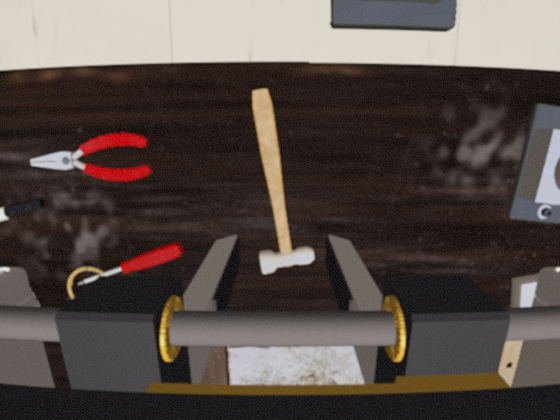

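Run:
```python
from h import *
im,ci=ld('w20')
e=p2w(ci,262,90,.019); h=p2w(ci,287,261,.028); m=p2w(ci,274,170,.019); m2=p2w(ci,283,222,.019)
print('end',e,'head',h,m,m2,np.hypot(*(h-e)[:2]))
d=(h-e)[:2]; a=np.arctan2(d[1],d[0]); u=d/np.hypot(*d); print(np.degrees(a))
bal=h[:2]-.055*u; print('balance',bal, w2p(ci,[*bal,.019]))
for pa in (bal,):
  for yaw in (np.pi+a,):
    for z in (.1,.014): print(robot.ik((*pa,z),R(yaw)))
for y in(-.125,-.135):
    for z in (.1,.02): print(robot.ik((.525,y,z),R(np.pi)))
```

```text
end [ 0.41496027 -0.3371972   0.019     ] head [ 0.59254629 -0.31162013  0.028     ] [ 0.49457786 -0.32558164  0.019     ] [ 0.5509732  -0.31606852  0.019     ] 0.17941844908842042
8.195744420111101
balance [ 0.53810801 -0.31946068] [[279.86739349 210.48773592]]
[ 1.07134601  0.7101759  -0.83178123  1.69009801  0.60251332  1.01659599
  1.74388811]
[ 1.01920794  0.8171246  -0.75185963  1.7223392   0.69602552  0.88948529
  1.67940877]
[ 0.84596421  0.57579525 -0.85799089  1.9096427   0.54945214  0.9088698
  1.28645152]
[ 0.76098613  0.68706111 -0.74866293  1.94323676  0.66459136  0.77540742
  1.19875849]
[ 0.8606905   0.57899634 -0.85557468  1.90380624  0.55003047  0.91128371
  1.30525503]
[ 0.77729189  0.69007026 -0.74792595  1.93729534  0.66446488  0.7783807
  1.21829221]
```

Run:
```python
from h import *
a=np.radians(8.2); G=R(np.pi+a); x,y=.537,-.3198
robot.move_ptp((x,y,.08),G)
print(robot.move_linear((x,y,.0225),.08,threshold=6)); st('at')
robot.gripper_to(.01); st('grip')
robot.move_linear((x,y,.06),.1); st(); robot.move_linear((x,y,.17),.2); snap('wrist','w21')
```

```text
False
at t45.67 p [ 0.5373 -0.3198  0.0228] F [ 0.2  0.2 -0.1] M [ 0.03 -0.01 -0.  ] op 0.0501
grip t46.32 p [ 0.537  -0.3199  0.0226] F [-1.1 -0.8  2.1] M [-0.19  0.16 -0.05] op 0.0154
 t46.84 p [ 0.537  -0.32    0.0604] F [-0.2 -0.  -1.8] M [ 0.03 -0.01  0.01] op 0.0151
```

View pics/w21.png

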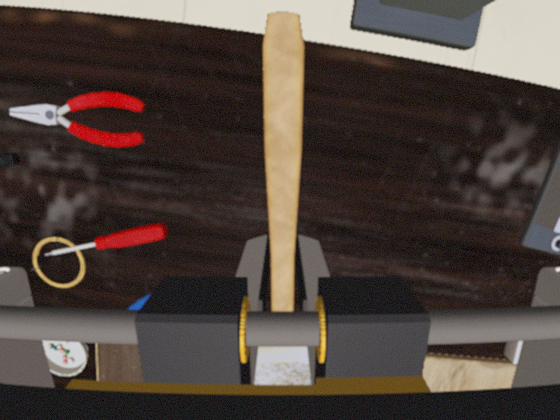

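Run:
```python
from h import *
G=R(np.pi-.087); x,y=.545,-.127
robot.move_ptp((x,y,.17),G); st()
robot.move_linear((x,y,.05),.12); st()
hit=robot.move_linear((x,y,.0215),.04,threshold=5); st('down %s'%hit)
robot.gripper_to(.034); st('open')
robot.move_linear((x,y,.07),.12); robot.move_linear((x,y,.19),.2); robot.pause(.1); snap('wrist','w22')
```

```text
t48.38 p [ 0.5448 -0.1275  0.1694] F [ 0.5 -1.  -1.8] M [-0.07  0.01 -0.04] op 0.0151
 t49.53 p [ 0.5454 -0.1271  0.0507] F [-0.6 -0.8 -2.2] M [ 0.02 -0.   -0.02] op 0.0152
down True t50.19 p [ 0.5447 -0.1269  0.0224] F [-1.4  0.5  7.9] M [-0.04  0.29 -0.03] op 0.0152
open t50.70 p [ 0.5442 -0.127   0.0221] F [-0.3 -0.5  0.2] M [-0.03 -0.04 -0.05] op 0.0338
```

View pics/w22.png

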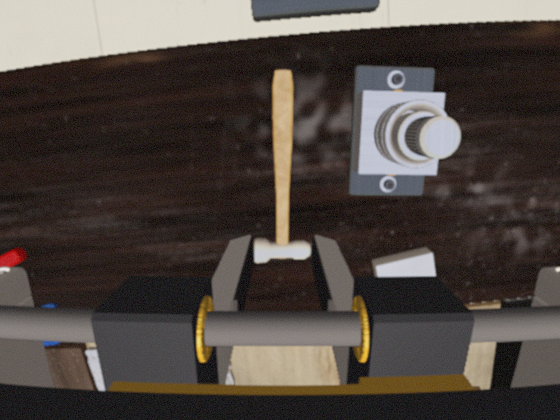

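Run:
```python
from h import *
robot.move_ptp((.42,-.35,.3),Y); robot.pause(.3); snap('top','t9'); snap('scene','s9'); st()
cv2.imwrite('pics/t9c.png',cv2.resize(cv2.imread('pics/t9.png')[160:260,130:400],None,fx=2.9,fy=2.9,interpolation=cv2.INTER_CUBIC))
cv2.imwrite('pics/s9c.png',cv2.resize(cv2.imread('pics/s9.png')[150:300,80:400],None,fx=2.5,fy=2.5,interpolation=cv2.INTER_CUBIC))
```

```text
t53.62 p [ 0.4202 -0.3497  0.2999] F [-0.5 -0.8 -0.5] M [-0.04  0.02  0.03] op 0.0340
```

View pics/t9c.png

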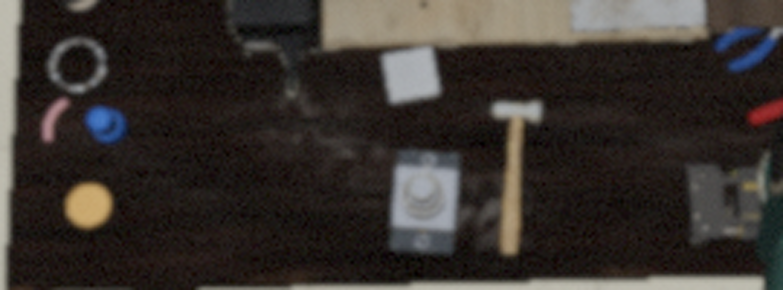

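View pics/s9c.png

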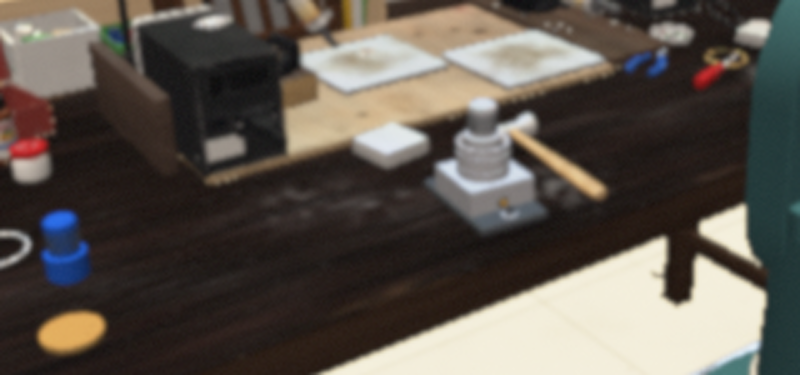

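The pictures show the sleeve resting on the block, with the top die upright in it (top crop 424,190). The hammer lies beside the holder on the right with its handle towards the robot (515,110 to 510,252). The large blank, bench block and blue look-alike have not moved.

```bash
python3 -c "
from h import *
robot.sign_off(); st()"
```

```text
the job is handed in; nothing more can be done
the job is handed in; nothing more can be done
```

The die set is assembled and handed in at about 54 s of the 128 s allowed. I worked in the order asked:

- **Lower die:** it stood on the sprung balls, then I pressed it home with about 28 N. The final fingertip height was 48.1 mm, against 48.0 mm for fully home.
- **Small blank:** it lies on the lower die's face, about 1 mm off centre.
- **Sleeve:** it rests on the block; the height at release was as calculated.
- **Top die:** I used the steel one, not the blue one. It stands in the sleeve on the blank, and its height was within about 0.1 mm of that calculated.
- **Hammer:** it lies about 0.12 m to the right of the holder, handle towards the robot.

The last top and scene pictures show the sleeve, top die and hammer in place. The large blank and bench block are where they were. The last top and scene crops do not show the pliers. They were last seen in place while I carried the hammer, and I did not go near them.

**Checks that failed or disagreed:**
- Two automatic circle fits went wrong: one on the lower die after pressing and one on the sleeve after the top die went in. I judged those by eye and by the heights instead.
- The wrist camera read about 1.4 mm off in y for the parts I held. I allowed for it when placing the sleeve and the top die.
- The fingertips touched the bench lightly (about 9 N) while picking up the small blank.

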